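# Screw the right lid onto the canister

### The arm

A 7-joint arm with a two-finger parallel gripper is mounted at the origin on a cart in front of the work surface, level with it; the furniture and walls round the work are solid. World frame = base frame: x ahead of the robot, y to its left, z up, the work surface at z = 0. Lengths are in m, angles in rad, forces in N, time in s.
With the tool pointing down it reaches from about 0.425 to 1.025 m from the base axis. Payload 9.4 kg.
Tool frame: the origin (TCP) lies midway between the tips of the shut fingers; the grasp point (between the pads) lies 19 mm behind it (env.grip_depth is the distance from the TCP to the grasp point, in m); z points along the fingers, y is the line along which they close (so a half turn about z gives the same grasp; the last joint's range is limited). The gripper opens to 93 mm and grips with 3 to 60 N. Pads are 15 mm wide; open, the fingers measure 128 mm over their backs; the gripper's body (75 mm by 188 mm) begins 65 mm behind the grasp point.
Start: joints at [-1.39, 0.599, -0.003, 1.599, 0.002, 0.943, -0.08], TCP at [0.185, 0.701, 0.219] pointing down, gripper open.
Joint ranges: [-2.57, 2.57], [-0.35, 1.97], [-1.29, 1.29], [0.11, 2.56], [-1.05, 4.19], [0.11, 1.86], [-2.63, 2.63]. Speed limits (rad/s): [2.22, 2.22, 3.01, 3.01, 3.14, 3.14, 3.14].

### API

Orientations are given as [roll, pitch, yaw] about the fixed x, y, z axes, in that order (R = Rz(yaw) Ry(pitch) Rx(roll)).
In Python, from station import env gives the robot as it stands.
- The arm moves only by the shell command python3 -m creep 'ROWS' [FORCE]. ROWS is JSON, one flat list of numbers, 7 for each row, row after row: the finger opening in mm, from 0 to 93, then the shift along the tool's x, y, z in units of 60 mm (1.0 is 60 mm), then the turn, a rotation vector about the tool's x, y, z in units of 5 degrees (1.0 is 5 degrees). In form: [fingers, x, y, z, wx, wy, wz, fingers, x, y, z, wx, wy, wz, ...]. A call has 1 to 10 rows; each row shifts and turns the commanded pose from where the row before left it, along the tool's axes as they then stand; what a row does not reach is not made up. A row lasts 1/8 s, in which the tool goes at most 62.5 mm and 10.7 degrees, less where a joint would pass 70% of its speed; a pose out of reach is approached as far as the arm can. A call is refused whole if a number of a shift passes 1 or a number of a turn 1, either way. A call with a gripper value outside its range is refused whole. The fingers move at their own pace and stop on an object; FORCE is the grip in N (left out, the last holds). Time passes only in rows, so rows that do not move let the fingers close. It gives the time, the measured TCP pose, the force, the opening and the grip force at its end, in the units of the state.
- env.get_obs(): the state, without advancing time (a new reading comes with each control period).
- env.snapshot(name): name is "scene" or "top"; returns a dict with "img" (384x512x3 uint8, blue, green, red), "camera_matrix" (3x3 intrinsics, pixels), "k1" (the pictures are not rectified: a ray, as slopes to the right and down, at radius r is drawn at 1 + k1 r^2 times it, then the intrinsics apply), "eye" and "orientation" of the camera in the world. Camera axes: x right, y up, looking along -z (the intrinsics and any distortion apply to the point x, -y, -z); pixel columns grow to the right and rows downward; lengths in m; the calibration is good to about 2 mm. A picture is of the moment at which its call begins. There is no depth.
- env.finish_job(): hands the job in; it is judged then, once.
The state is a dict: "time_s": time; "joints": joint angles; "joint_velocities": joint speeds; "effort": joint torques, N m; "position": TCP position; "eef_rot": TCP orientation; "contact_force": force on the tool from outside, world axes, zero at the start; "torque": the same for the moment, N m; "grip_width": opening from 0.0 (shut) to 1.0 (fully open); "grasp_force": force on a finger pad.
Only numpy, scipy, OpenCV 4.12 (cv2) and the standard library are available. Lean on these libraries where they do the work, as an engineer would, in place of code of your own. Each camera call takes 0.05 s, during which the arm holds its last target. There are 200 camera calls.

### The job

Take the loose tile off the mouth of the canister and stack it squarely on the pile of two like tiles, keeping the pile square. Then pick the larger of the two round lids, set it on the canister, turn it back (anticlockwise) until its thread drops into place, and screw it forward (clockwise) until it is fully home. Leave the smaller lid and everything else where it stands.

Things in the scene. Friction and masses are not known exactly. Their poses are not given: they have to be found in the camera images.
- canister: squat steel canister 84 mm across, fixed to the table by a round foot plate 94 mm across, 5 mm thick; it cannot move. Flat shoulder at z = 50 mm, above it a neck 48 mm across up to the rim at z = 80 mm. On the neck a right-handed thread 56 mm across with three starts: each 120 degrees has a notch, 89 degrees of flat-topped rib and a stop tooth. Origin: centre of its underside, z up.
- mouth (a point): centre of the canister's rim, 80 mm above the table. A lid set on the neck at a chance angle rides on the rib, its origin 68.5 mm above the table (71.5 mm on a tooth), and clockwise it only meets the stop teeth. Turned back up to 120 degrees it meets a stop over the notches; there (window 13 degrees, just before the stop) it drops, or goes under a light push, to 59 mm
- screw_lid: the canister's lid: round pale aluminium cap with fine ribs, 65 mm across, 30 mm tall, about 0.13 kg, top plate 4 mm, skirt 3 mm thick, 59 mm clear inside, standing open side down on the table. Three lugs inside the skirt, out of sight; their angle to its axes is not given. Grip the skirt, fingertips above the canister's shoulder. Origin: centre of the skirt's lower edge, z up.
- lid_top (a point): centre of the top of screw_lid, 30 mm above its origin. Once dropped into the thread the lid turns clockwise seen from above, sinking about 5 mm in 100 degrees to a stop; it turns easily (under 0.3 N m) and stays where it is left. Fully home its top is 84 mm above the table (its origin 54 mm), the top plate on the rim
- tile_a: plain square terracotta tile, 66x66x10 mm, 0.1 kg, lying loose over the canister's mouth (its underside on the rim). x and y along its edges. Origin: centre of its underside, z up.
- tile_b: upper one of two like tiles (66x66x10 mm) piled on the table; its underside at 10 mm. Origin: centre of its underside, z up.
- tile_c: lower tile of that pile, lying on the table. Origin: centre of its underside, z up.
- small_lid: bystander: the wrong lid: same look as screw_lid but only 50 mm across and 26 mm tall; fits nothing here. Origin: centre of its underside, z up.
- reel_left: bystander: cotton reel, 31 mm across, 42 mm tall, standing to the left of the canister. Origin: centre of its underside, z up.
- reel_right: bystander: cotton reel, 31 mm across, 42 mm tall, standing to the right of the canister. Origin: centre of its underside, z up.
- block_plane: bystander: iron block plane, 42x160x56 mm, long along its y. Origin: centre of its underside, z up.
- candlestick: bystander: brass candlestick, 91 mm across, 112 mm tall. Origin: centre of its underside, z up.
- knob_box: bystander: small card box, 57x92x41 mm, long along its y. Origin: centre of its underside, z up.
- iron_weight: bystander: knobbed iron scale weight, 60 mm across, 44 mm tall. Origin: centre of its underside, z up.
- oil_can: bystander: small oil can, 76 mm across, 136 mm tall. Origin: centre of its underside, z up.
There are look-alikes about, which are no part of the job. What is shaped like the screw_lid but blue is not meant.

How it is judged:
By the outcome, as a careful person would: the job done as asked, in the order asked, and still so for the second after the job is handed in, with the robot touching nothing.
It also fails if it takes over 72 s, if anything falls off the work surface, if the arm or the gripper's body presses on something with over 40 N, if the wrist force passes 120 N, or if a joint passes its speed limit or range.

## Working session

There is one attempt and no reset: what is moved stays moved. The work goes in short steps, Python scripts to look and compute and a shell command to move; the robot and the scene stay as the last step left them, time stands still between calls to the robot, and variables do not carry over. Pictures are saved under pics/ and viewed, at most 10 in all, crops included, and the job is handed in when it is done.

```bash
ls; mkdir -p pics; python3 - <<'E'
from station import env
import cv2
o=env.get_obs(); print(o, env.grip_depth)
for n in("scene","top"):
    s=env.snapshot(n); cv2.imwrite(f"pics/{n}0.png",s["img"]); print(n,s["camera_matrix"],s["k1"],s["eye"],s["orientation"])
a=cv2.imread("pics/scene0.png");
E
```

```text
pics
{'time_s': 0.0, 'joints': array([-1.38968272,  0.60010539, -0.00258322,  1.60014497,  0.00181114,
        0.94289667, -0.07978946]), 'joint_velocities': array([ 0.00043518, -0.00047841,  0.00062688,  0.00051966, -0.00123785,
       -0.00032973,  0.00073775]), 'effort': array([-8.24963881e-04, -7.65077591e+01,  1.49668369e+00, -2.52341706e+01,
       -5.24947315e-02,  1.73196103e-02,  1.74232714e-04]), 'position': array([0.18472069, 0.70055665, 0.21776826]), 'eef_rot': array([-3.14004596e+00,  1.28901603e-04,  2.88388778e+00]), 'contact_force': array([ 0.43551131, -0.39508292,  0.16795044]), 'torque': array([ 0.02093605,  0.01211283, -0.05453871]), 'grasp_force': 0.0, 'grip_width': 0.9978606093124402} 0.0188
scene [[498.22368646   0.         258.76640229]
 [  0.         498.22368646 188.94256116]
 [  0.           0.           1.        ]] -0.046110290230171 [-0.2639005  -0.59049572  1.16950172] [ 0.73068237 -0.01072346 -1.00527906]
top [[377.37499212   0.         256.69361309]
 [  0.         377.37499212 188.15882183]
 [  0.           0.           1.        ]] -0.10199783608749084 [ 0.27192932 -0.10470858  1.43296495] [ 0.23417541 -0.00545559 -1.42759549]
```

View pics/scene0.png

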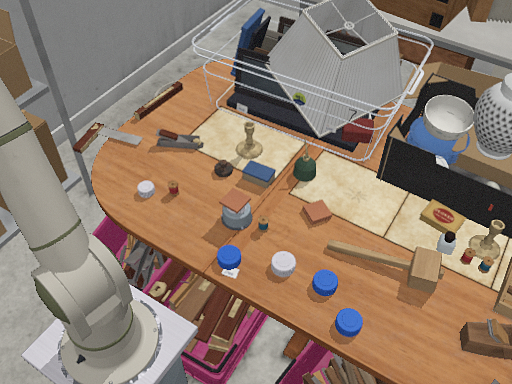

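View pics/top0.png

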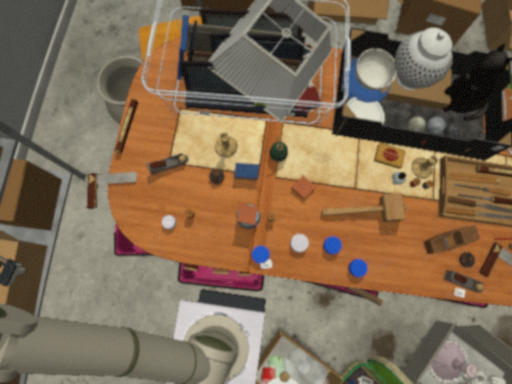

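The scene view shows the canister with its tile at (237,205), the pile at (317,211), a large pale lid at (283,264) and a small one at (146,188). In the top view they are at (248,215), (303,188), (299,243) and (168,222).

```bash
cat > h.py <<'E'
import numpy as np, cv2
from scipy.spatial.transform import Rotation as R
from scipy.optimize import least_squares
from station import env
def cam(s):
    return dict(K=np.array(s["camera_matrix"]),k=s["k1"],e=np.array(s["eye"]),R=R.from_euler("xyz",s["orientation"]).as_matrix(),img=s["img"])
def proj(c,P):
    q=(np.atleast_2d(P)-c["e"])@c["R"]; u=np.c_[q[:,0],-q[:,1]]/-q[:,2:]
    u=u*(1+c["k"]*(u**2).sum(1,keepdims=True)); return u*c["K"][0,0]+c["K"][:2,2]
def ray(c,p):
    d=(np.array(p,float)-c["K"][:2,2])/c["K"][0,0]; u=d.copy()
    for _ in range(10): u=d/(1+c["k"]*(u@u))
    return c["R"]@np.array([u[0],-u[1],-1])
def onz(c,p,z):
    d=ray(c,p); return c["e"]+d*(z-c["e"][2])/d[2]
def tri(cs,ps):
    f=lambda X:np.concatenate([proj(c,X)[0]-p for c,p in zip(cs,ps)])
    r=least_squares(f,[.7,0,.05]); return r.x,np.abs(r.fun).max()
E
python3 - <<'E'
from h import *
S=cam(env.snapshot("scene"));T=cam(env.snapshot("top"))
for n,a,b in[("tile_a",(236,201),(248,212)),("pile",(317,210),(303,188)),("lid",(284,259),(300,242)),("small",(146,186),(168,221))]:
    print(n,tri([S,T],[a,b]))
def crop(c,x,y,w,h,f): return cv2.resize(c["img"][y:y+h,x:x+w],None,fx=f,fy=f,interpolation=cv2.INTER_CUBIC)
a=crop(S,205,175,140,110,5); cv2.imwrite("pics/sc1.png",a)
b=crop(T,225,165,110,100,6); cv2.imwrite("pics/tc1.png",b)
E
```

```text
tile_a (array([ 0.49898601, -0.04460324,  0.0718636 ]), np.float64(0.7535261775199729))
pile (array([ 0.63257762, -0.24122973,  0.02370989]), np.float64(0.17979116723319066))
lid (array([ 0.42268695, -0.25126616,  0.03532601]), np.float64(0.3062636341400662))
small (array([0.43082623, 0.25008573, 0.02239887]), np.float64(0.15662966975361314))
```

View pics/sc1.png

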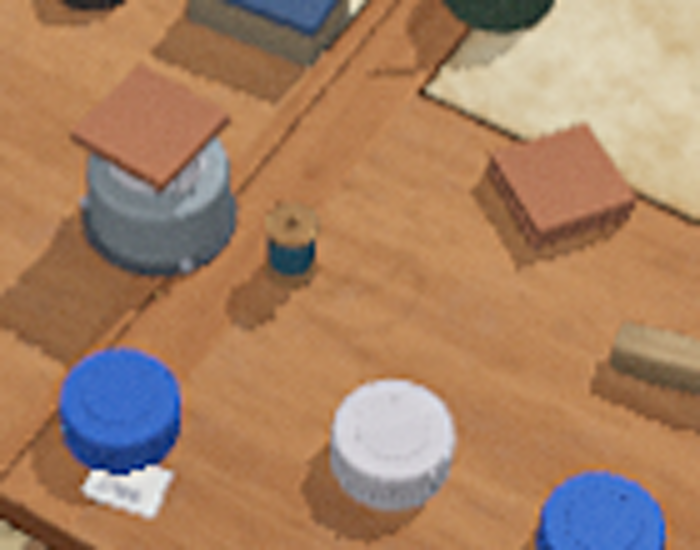

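View pics/tc1.png

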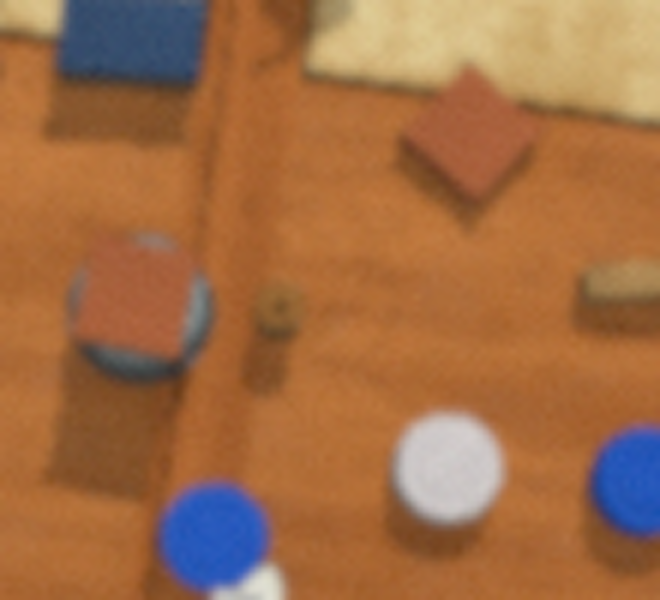

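The crops show the tile_a top with corners at (150,67), (229,120), (160,186), (74,135) in the scene crop. The pile's corners are at (586,124), (635,195), (543,236), (490,160), and the lid's top ellipse is centred at (393,430). I'll refine these with a two-view edge fit.

```bash
cat >> h.py <<'E'
from scipy.ndimage import map_coordinates
def square(x,y,z,yaw,s=.066,n=24):
    t=np.linspace(-.4,.4,n); h=np.full(n,.5)
    p=np.r_[np.c_[t,-h],np.c_[h,t],np.c_[-t,h],np.c_[-h,-t]]*s
    c,q=np.cos(yaw),np.sin(yaw); return np.c_[p@np.array([[c,q],[-q,c]])+[x,y],np.full(len(p),z)]
def circle(x,y,z,yaw,d,n=72):
    a=np.arange(n)*2*np.pi/n; return np.c_[x+d/2*np.cos(a),y+d/2*np.sin(a),np.full(n,z)]
def resid(c,pts,ctr,w,chans=None):
    """signed normal distance (px) from model contour to strongest edge within w"""
    p=proj(c,pts); tn=np.roll(p,-1,0)-np.roll(p,1,0)
    nrm=np.c_[tn[:,1],-tn[:,0]]; nrm/=np.linalg.norm(nrm,axis=1,keepdims=True)
    o=proj(c,ctr)[0]; nrm*=np.sign(((p-o)*nrm).sum(1))[:,None]
    st=np.arange(-w,w+.01,.1); q=p[:,None]+st[None,:,None]*nrm[:,None]
    g=0
    im=cv2.GaussianBlur(c["img"],(0,0),.7).astype(float)
    for k in range(3):
        v=map_coordinates(im[:,:,k],[q[...,1],q[...,0]],order=1); g=g+np.gradient(v,axis=1)**2
    g=np.sqrt(g); i=g.argmax(1); m=g.max(1); wt=g**4; d=(wt*st).sum(1)/wt.sum(1)
    ok=m>np.percentile(m,25)
    return p,nrm,d,ok
def fit(cs,model,x0,free,ws=(3,2,1.5,1.5,1.2,1.2)):
    """robust edge fit; x0=[x,y,z,yaw]"""
    x=np.array(x0,float)
    for w in ws:
        D=[(c,)+resid(c,model(*x),x[:3],w) for c in cs]
        def f(v):
            y=x.copy(); y[free]=v
            return np.concatenate([(((proj(c,model(*y))-p)*n).sum(1)-d)[ok] for c,p,n,d,ok in D])
        r=least_squares(f,x[free],loss="soft_l1",f_scale=.2,x_scale=[.01 if k<3 else .1 for k in free]); x[free]=r.x
    return x,np.median(np.abs(r.fun))
E
python3 - <<'E'
from h import *
S=cam(env.snapshot("scene"));T=cam(env.snapshot("top"))
sc=lambda L:[((x+.5)/5-.5+205,(y+.5)/5-.5+175) for x,y in L]
A=sc([(150,67),(229,120),(160,186),(74,135)]);B=sc([(586,124),(635,195),(543,236),(490,160)])
for n,C,z,m in(("a",A,.09,square),("pile",B,.02,square)):
    P=np.array([onz(S,p,z) for p in C]); c=P.mean(0); e=P[1]-P[0]; yaw=np.arctan2(e[1],e[0])
    print(n,c,np.degrees(yaw),[np.linalg.norm(P[i]-P[i-1]).round(4) for i in range(4)])
    x0=[*c,yaw]
    for nm,cs,fr in(("both z",[S,T],[0,1,2,3]),("both",[S,T],[0,1,3]),("S",[S],[0,1,3]),("T",[T],[0,1,3])):
        x,r=fit(cs,m,x0,fr); print(nm,x.round(4),np.degrees(x[3]).round(1),r.round(2))
for n,x0,d in(("lid",[.4227,-.2513,.03,0],.065),("small",[.431,.25,.026,0],.05),("can_shoulder",[.494,-.05,.05,0],.084)):
    m=lambda *a:circle(*a,d)
    for nm,cs,fr in(("both z",[S,T],[0,1,2]),("both",[S,T],[0,1]),("S",[S],[0,1]),("T",[T],[0,1])):
        x,r=fit(cs,m,x0,fr); print(n,nm,x.round(4)[:3],r.round(2))
E
```

```text
a [ 0.4873201  -0.04803602  0.09      ] -98.542954247278 [np.float64(0.0668), np.float64(0.0615), np.float64(0.062), np.float64(0.0622)]
both z [ 0.4911 -0.046   0.0849 -1.6617] -95.2 0.3
both [ 0.4888 -0.0479  0.09   -1.6764] -96.1 0.3
S [ 0.4874 -0.0485  0.09   -1.6793] -96.2 0.29
T [ 0.4901 -0.0459  0.09   -1.6247] -93.1 0.21
pile [ 0.63555577 -0.24162893  0.02      ] -123.71600154693638 [np.float64(0.067), np.float64(0.0607), np.float64(0.0652), np.float64(0.0641)]
both z [ 0.6433 -0.2391  0.0134 -2.1721] -124.5 0.22
both [ 0.6391 -0.2406  0.02   -2.1837] -125.1 0.31
S [ 0.6377 -0.2403  0.02   -2.1745] -124.6 0.1
T [ 0.6388 -0.2491  0.02   -1.9695] -112.8 0.4
lid both z [ 0.4215 -0.2499  0.0288] 0.16
lid both [ 0.421  -0.2501  0.03  ] 0.16
lid S [ 0.4203 -0.2498  0.03  ] 0.07
lid T [ 0.4223 -0.2511  0.03  ] 0.13
small both z [0.4287 0.2509 0.0243] 0.18
small both [0.4283 0.25   0.026 ] 0.17
small S [0.4271 0.2501 0.026 ] 0.07
small T [0.4297 0.2491 0.026 ] 0.07
can_shoulder both z [ 0.4978 -0.0429  0.0418] 0.31
can_shoulder both [ 0.4938 -0.0453  0.05  ] 0.39
can_shoulder S [ 0.4919 -0.0458  0.05  ] 0.21
can_shoulder T [ 0.4989 -0.0465  0.05  ] 0.27
```

```bash
cat > plan.py <<'E'
# plan.py x y z yawdeg N : per-row repeated increment, tool axes, creep units (60 mm, 5 deg); prints deltas
import sys
from h import *
x,y,z,yd=map(float,sys.argv[1:5]); N=int(sys.argv[5])
o=env.get_obs(); p0=np.array(o["position"]); R0=R.from_euler("xyz",o["eef_rot"])
Rt=R.from_euler("xyz",[np.pi,0,np.radians(yd)]); w=(R0.inv()*Rt).as_rotvec()/N
rel=R0.inv().apply(np.array([x,y,z])-p0)
A=sum(R.from_rotvec(w*i).as_matrix() for i in range(N)); t=np.linalg.solve(A,rel)
print("pose",p0.round(4),np.degrees(o["eef_rot"]).round(2),"t",round(o["time_s"],2),"total shift",(rel*1000).round(1),"mm")
print("per row",(t/.06).round(3),(np.degrees(w)/5).round(3))
E
python3 plan.py .4885 -.0475 .21 84 20; python3 plan.py .4885 -.0475 .21 -6 20
```

```text
pose [0.1848 0.7009 0.2183] [-179.97    0.    165.23] t 0.3 total shift [-484.4 -646.2    8.7] mm
per row [-0.709 -0.184  0.007] [-0.     0.     0.812]
pose [0.1848 0.7009 0.2183] [-179.97    0.    165.23] t 0.3 total shift [-484.4 -646.2    8.7] mm
per row [-0.888  0.476  0.007] [0.    0.    1.712]
```

```bash
python3 -m creep '[93,-0.709,-0.184,0.007,0,0,0.812,93,-0.709,-0.184,0.007,0,0,0.812,93,-0.709,-0.184,0.007,0,0,0.812,93,-0.709,-0.184,0.007,0,0,0.812,93,-0.709,-0.184,0.007,0,0,0.812,93,-0.709,-0.184,0.007,0,0,0.812,93,-0.709,-0.184,0.007,0,0,0.812,93,-0.709,-0.184,0.007,0,0,0.812,93,-0.709,-0.184,0.007,0,0,0.812,93,-0.709,-0.184,0.007,0,0,0.812]' 20
python3 -m creep '[93,-0.709,-0.184,0.007,0,0,0.812,93,-0.709,-0.184,0.007,0,0,0.812,93,-0.709,-0.184,0.007,0,0,0.812,93,-0.709,-0.184,0.007,0,0,0.812,93,-0.709,-0.184,0.007,0,0,0.812,93,-0.709,-0.184,0.007,0,0,0.812,93,-0.709,-0.184,0.007,0,0,0.812,93,-0.709,-0.184,0.007,0,0,0.812,93,-0.709,-0.184,0.007,0,0,0.812,93,-0.709,-0.184,0.007,0,0,0.812]'
python3 -m creep '[93,0,0,0,0,0,0,93,0,0,0,0,0,0]'
python3 plan.py .4885 -.0475 .081 84 4
```

```text
time_s: 1.55
position: [0.4759, 0.382, 0.2145]
eef_rot: [3.141, 0.0, 2.173]
contact_force: [0.7, -0.9, 1.1]
grip_width: 1.003
grasp_force: 0.0
time_s: 2.8
position: [0.4887, -0.0483, 0.2104]
eef_rot: [3.141, -0.0, 1.464]
contact_force: [-0.1, 0.5, -0.3]
grip_width: 0.997
grasp_force: 0.0
time_s: 3.05
position: [0.4891, -0.0465, 0.2104]
eef_rot: [3.141, -0.0, 1.467]
contact_force: [0.0, 0.7, -0.2]
grip_width: 1.004
grasp_force: 0.0
pose [ 0.4891 -0.0465  0.2104] [ 1.7997e+02 -2.0000e-02  8.4070e+01] t 3.05 total shift [ -1.1  -0.6 129.4] mm
per row [-0.005 -0.002  0.539] [ 0.001 -0.001  0.004]
```

```bash
python3 -m creep '[93,-0.018,-0.01,0.55,0,0,0,93,0,0,0.55,0,0,0,93,0,0,0.55,0,0,0,93,0,0,0.52,0,0,0,93,0,0,0,0,0,0,60,0,0,0,0,0,0,60,0,0,0,0,0,0,60,0,0,0,0,0,0,60,0,0,0,0,0,0]' 20; python3 -m creep '[60,0,0,0,0,0,0,60,0,0,0,0,0,0]'
```

```text
time_s: 4.18
position: [0.4886, -0.0478, 0.0808]
eef_rot: [3.14, -0.0, 1.467]
contact_force: [-0.5, 1.0, 7.2]
grip_width: 0.708
grasp_force: 19.9
time_s: 4.42
position: [0.4886, -0.0478, 0.0808]
eef_rot: [3.14, -0.001, 1.467]
contact_force: [-1.3, 1.9, 7.3]
grip_width: 0.711
grasp_force: 19.9
```

```bash
python3 -m creep '[60,0,0,-0.3,0,0,0,60,0,0,-0.5,0,0,0,60,0,0,-0.6,0,0,0,60,0,0,-0.3,0,0,0,60,0,0,0,0,0,0]'
python3 - <<'E'
from h import *
s=cam(env.snapshot("scene"));t=cam(env.snapshot("top"))
f=lambda c,x,y,w,h,k:cv2.resize(c["img"][y:y+h,x:x+w],None,fx=k,fy=k,interpolation=cv2.INTER_CUBIC)
cv2.imwrite("pics/m1.png",np.hstack([f(s,205,140,160,150,4)[:, :400],f(t,225,165,100,150,4)]))
E
python3 plan.py .6377 -.2405 .18 55.4 6
```

```text
time_s: 5.05
position: [0.4886, -0.0479, 0.1831]
eef_rot: [3.139, -0.001, 1.467]
contact_force: [-0.6, -1.1, -1.2]
grip_width: 0.708
grasp_force: 19.9
pose [ 0.4877 -0.0478  0.1816] [-1.7999e+02 -1.0000e-02  8.4050e+01] t 5.15 total shift [-176.1  169.1    1.6] mm
per row [-0.385  0.567  0.004] [-0.001 -0.     0.955]
```

View pics/m1.png

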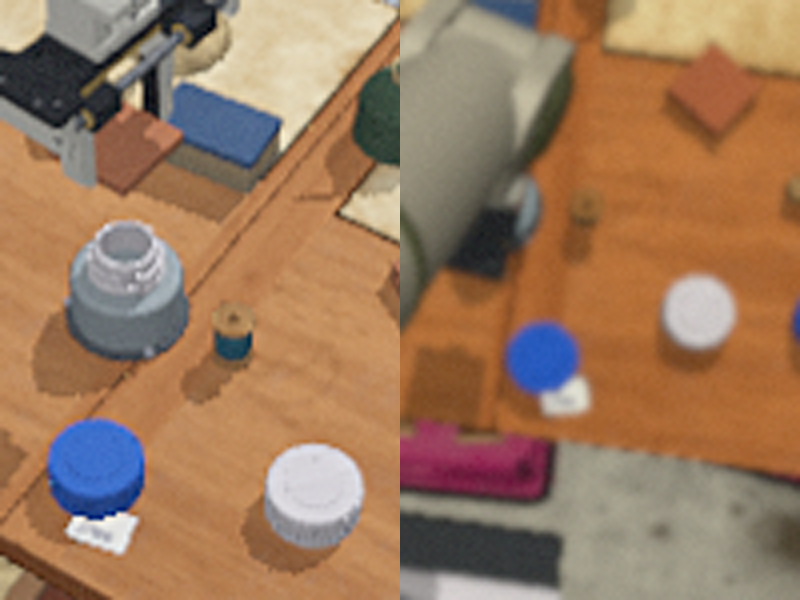

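Tile_a is held level in the fingers and the canister mouth is free. The pile, in the top half at (713,90), is undisturbed. Next I'll refit the pile's position.

```bash
python3 - <<'E'
from h import *
S=cam(env.snapshot("scene"));T=cam(env.snapshot("top"))
for nm,cs in(("S",[S]),("T",[T]),("both",[S,T])):
    for fr in ([0,1],[0,1,3]):
        x,r=fit(cs,square,[.6385,-.2404,.02,np.radians(-124.6)],fr,(1.5,1.2,1,1)); print(nm,x.round(4),np.degrees(x[3]).round(1),r.round(2))
# canister rim & shoulder, scene
for n,z,d in(("shoulder",.05,.084),("rim",.08,.048)):
    x,r=fit([S],lambda *a:circle(*a,d),[.4925,-.046,z,0],[0,1]); print(n,x.round(4),r.round(2))
E
python3 plan.py .6385 -.2406 .12 55.4 6
```

```text
S [ 0.6377 -0.2404  0.02   -2.1747] -124.6 0.08
S [ 0.6377 -0.2405  0.02   -2.1712] -124.4 0.08
T [ 0.6421 -0.2403  0.02   -2.1747] -124.6 0.12
T [ 0.6421 -0.2403  0.02   -2.1823] -125.0 0.11
both [ 0.6389 -0.2406  0.02   -2.1747] -124.6 0.26
both [ 0.639  -0.2405  0.02   -2.1808] -124.9 0.27
shoulder [ 0.4911 -0.0459  0.05    0.    ] 0.21
rim [ 0.4909 -0.0427  0.08    0.    ] 0.37
pose [ 0.4875 -0.0479  0.1812] [-1.7991e+02  1.0000e-02  8.4030e+01] t 5.25 total shift [-175.9  170.3   60.9] mm
per row [-0.384  0.57   0.169] [-0.003  0.001  0.954]
```

```bash
python3 -m creep '[60,-0.38,0.57,0,0,0,0.956,60,-0.38,0.57,0,0,0,0.956,60,-0.38,0.57,0,0,0,0.956,60,-0.38,0.57,0.2,0,0,0.956,60,-0.38,0.57,0.4,0,0,0.956,60,-0.38,0.57,0.4,0,0,0.956,60,0,0,0.4,0,0,0,60,0,0,0,0,0,0,60,0,0,0,0,0,0]'
python3 plan.py .639 -.2406 .0225 55.4 1
```

```text
time_s: 6.38
position: [0.6396, -0.239, 0.098]
eef_rot: [-3.141, 0.0, 0.966]
contact_force: [0.7, -0.5, -0.9]
grip_width: 0.709
grasp_force: 19.9
pose [ 0.6396 -0.239   0.098 ] [-179.96    0.     55.37] t 6.38 total shift [-1.6  0.5 75.5] mm
per row [-0.027  0.008  1.259] [-0.007  0.001 -0.005]
```

```bash
python3 -m creep '[60,-0.027,0.005,0.4,0,0,0,60,0,0,0.5,0,0,0,60,0,0,0.25,0,0,0,60,0,0,0.08,0,0,0,60,0,0,0,0,0,0]'; python3 -m creep '[60,0,0,0.03,0,0,0,60,0,0,0,0,0,0]'
```

```text
time_s: 7.0
position: [0.6394, -0.2409, 0.0249]
eef_rot: [3.141, -0.0, 0.966]
contact_force: [0.2, -0.3, -0.9]
grip_width: 0.712
grasp_force: 19.9
time_s: 7.25
position: [0.6393, -0.2409, 0.023]
eef_rot: [3.141, -0.0, 0.966]
contact_force: [-0.9, 0.6, -1.6]
grip_width: 0.709
grasp_force: 19.9
```

```bash
python3 -m creep '[60,0,0,0.02,0,0,0,60,0,0,0,0,0,0]'|grep -E "pos|cont"; python3 -m creep '[60,0,0,0.015,0,0,0,60,0,0,0,0,0,0]'|grep -E "pos|cont"
```

```text
position: [0.639, -0.2408, 0.0213]
contact_force: [-0.6, 0.6, -1.0]
position: [0.639, -0.2409, 0.0211]
contact_force: [-2.3, 0.8, 5.8]
```

```bash
python3 -m creep '[93,0,0,0,0,0,0,93,0,0,0,0,0,0,93,0,0,0,0,0,0,93,0,0,-0.3,0,0,0,93,0,0,-0.6,0,0,0,93,0,0,-0.6,0,0,0,93,0,0,-0.6,0,0,0,93,0,0,-0.6,0,0,0,93,0.8,-0.8,-0.2,0,0,0,93,0.8,-0.8,0,0,0,0]' 5
python3 -m creep '[93,0.8,-0.8,0,0,0,0,93,0,0,0,0,0,0,93,0,0,0,0,0,0]'
python3 - <<'E'
from h import *
S=cam(env.snapshot("scene"))
f=lambda c,x,y,w,h,k:cv2.resize(c["img"][y:y+h,x:x+w],None,fx=k,fy=k,interpolation=cv2.INTER_CUBIC)
cv2.imwrite("pics/m2.png",np.hstack([f(S,285,180,65,60,8)]))
cs=[("S",S)]
for z in(.03,.02):
    x,r=fit([S],square,[.639,-.2407,z,np.radians(-124.6)],[0,1,3],(1.5,1.2,1,1)); print(x.round(4),np.degrees(x[3]).round(1),r.round(2))
for n,z,d in(("shoulder",.05,.084),("rim",.08,.048)):
    x,r=fit([S],lambda *a:circle(*a,d),[.4925,-.046,z,0],[0,1]); print(n,x.round(4),r.round(2))
E
```

```text
time_s: 9.0
position: [0.6169, -0.1185, 0.1956]
eef_rot: [3.139, -0.002, 0.964]
contact_force: [0.3, 1.7, -0.5]
grip_width: 0.999
grasp_force: 0.0
time_s: 9.38
position: [0.6058, -0.0577, 0.1943]
eef_rot: [3.14, -0.0, 0.966]
contact_force: [-0.8, -0.4, 0.4]
grip_width: 0.996
grasp_force: 0.0
[ 0.6396 -0.2377  0.03   -2.1387] -122.5 0.14
[ 0.6476 -0.2346  0.02   -2.1404] -122.6 0.09
shoulder [ 0.4912 -0.0467  0.05    0.    ] 0.24
rim [ 0.4965 -0.049   0.08    0.    ] 0.48
```

View pics/m2.png

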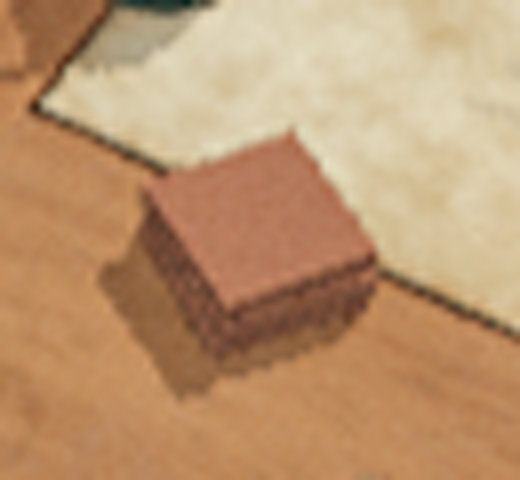

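Seen from the scene camera, the new tile is about 3 mm off along the tool's x and turned about 2°. I'll square it by squeezing the pile gently, but first I need the clearance to the oil can.

```bash
python3 - <<'E'
from h import *
S=cam(env.snapshot("scene"));T=cam(env.snapshot("top"))
print(tri([S,T],[(306,158),(279,149)]), onz(S,(305,178),.0))
f=lambda c,x,y,w,h,k:cv2.resize(c["img"][y:y+h,x:x+w],None,fx=k,fy=k,interpolation=cv2.INTER_CUBIC)
cv2.imwrite("pics/m3.png",np.hstack([f(S,200,140,130,150,4)[:,:390*4//3],]))
E
python3 plan.py .639 -.2405 .10 145.3 18
```

```text
(array([ 0.75768957, -0.12927954,  0.07726724]), np.float64(0.421147235906119)) [ 0.74872688 -0.13907442  0.        ]
pose [ 0.6056 -0.0593  0.1937] [1.7994e+02 1.0000e-02 5.5200e+01] t 9.53 total shift [-129.7  130.7   93.9] mm
per row [-0.189  0.009  0.087] [ 0.000e+00  1.000e-03 -1.001e+00]
```

View pics/m3.png

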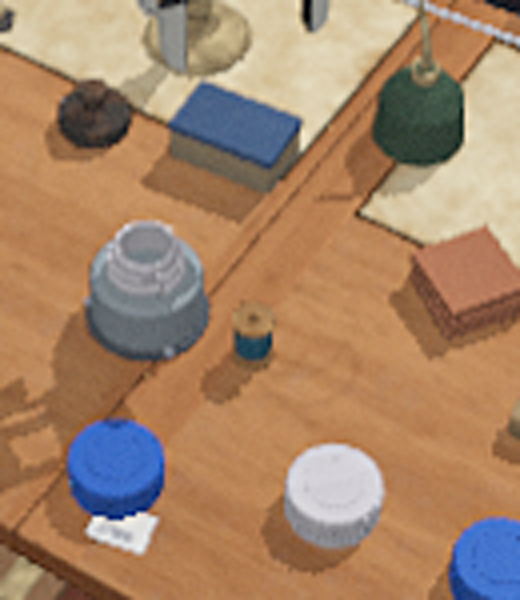

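```bash
python3 -m creep '[93,-0.189,0.009,0.087,0,0,-1,93,-0.189,0.009,0.087,0,0,-1,93,-0.189,0.009,0.087,0,0,-1,93,-0.189,0.009,0.087,0,0,-1,93,-0.189,0.009,0.087,0,0,-1,93,-0.189,0.009,0.087,0,0,-1,93,-0.189,0.009,0.087,0,0,-1,93,-0.189,0.009,0.087,0,0,-1,93,-0.189,0.009,0.087,0,0,-1]' 8 >/dev/null
python3 -m creep '[93,-0.189,0.009,0.087,0,0,-1,93,-0.189,0.009,0.087,0,0,-1,93,-0.189,0.009,0.087,0,0,-1,93,-0.189,0.009,0.087,0,0,-1,93,-0.189,0.009,0.087,0,0,-1,93,-0.189,0.009,0.087,0,0,-1,93,-0.189,0.009,0.087,0,0,-1,93,-0.189,0.009,0.087,0,0,-1,93,-0.189,0.009,0.087,0,0,-1,93,0,0,0,0,0,0]'
python3 plan.py .639 -.2405 .007 145.3 1
```

```text
time_s: 11.9
position: [0.6388, -0.2407, 0.0987]
eef_rot: [-3.141, -0.0, 2.533]
contact_force: [-0.4, 0.2, -0.0]
grip_width: 0.998
grasp_force: 0.0
pose [ 0.6388 -0.2407  0.0987] [-1.7997e+02 -1.0000e-02  1.4513e+02] t 11.9 total shift [-0.1  0.4 91.7] mm
per row [-0.002  0.006  1.528] [-0.007 -0.003 -0.034]
```

```bash
python3 -m creep '[93,0,0.004,0.5,0,0,-0.03,93,0,0,0.6,0,0,0,93,0,0,0.4,0,0,0,80,0,0,0,0,0,0,76,0,0,0,0,0,0,70,0,0,0,0,0,0,64,0,0,0,0,0,0,64,0,0,0,0,0,0,64,0,0,0,0,0,0]'
python3 -m creep '[64,0,0,0,0,0,0,64,0,0,0,0,0,0]'
```

```text
time_s: 13.02
position: [0.6396, -0.2392, 0.0106]
eef_rot: [-3.141, 0.002, 2.539]
contact_force: [-2.7, -2.4, 6.8]
grip_width: 0.708
grasp_force: 8.0
time_s: 13.28
position: [0.6396, -0.2392, 0.0106]
eef_rot: [-3.141, 0.002, 2.539]
contact_force: [-2.5, -2.0, 7.3]
grip_width: 0.713
grasp_force: 8.0
```

```bash
python3 -m creep '[74,0,0,0,0,0,0,93,0,0,0,0,0,0,93,0,0,-0.2,0,0,0,93,0,0,-0.8,0,0,1,93,0,0,0,0,0,1,93,0,0,0,0,0,1,93,0,0,0,0,0,1,93,0,0,0,0,0,1,93,0,0,0,0,0,1,93,0,0,0,0,0,1]' >/dev/null
python3 -m creep '[93,0,0,0,0,0,1,93,0,0,0,0,0,1,93,0,0,0,0,0,1,93,0,0,0,0,0,1,93,0,0,0,0,0,1,93,0,0,0,0,0,1,93,0,0,0,0,0,1,93,0,0,0,0,0,1,93,0,0,0,0,0,1,93,0,0,0,0,0,1]' >/dev/null
python3 -m creep '[93,0,0,0,0,0,1,93,0,0,0,0,0,0,93,0,0,0,0,0,0]'
python3 plan.py .639 -.2405 .01 55.3 1
```

```text
time_s: 16.15
position: [0.6394, -0.238, 0.0696]
eef_rot: [3.142, -0.0, 0.971]
contact_force: [0.9, -0.6, -0.5]
grip_width: 1.0
grasp_force: 0.0
pose [ 0.6394 -0.238   0.0696] [ 1.800e+02 -1.000e-02  5.561e+01] t 16.15 total shift [-2.3  1.1 59.6] mm
per row [-0.038  0.018  0.993] [ 0.001 -0.003  0.062]
```

```bash
python3 -m creep '[93,0,0.015,0.5,0,0,0.06,93,0,0,0.45,0,0,0,80,0,0,0,0,0,0,76,0,0,0,0,0,0,70,0,0,0,0,0,0,64,0,0,0,0,0,0,64,0,0,0,0,0,0,64,0,0,0,0,0,0]'
python3 -m creep '[74,0,0,0,0,0,0,93,0,0,0,0,0,0,93,0,0,-0.2,0,0,0,93,0,0,-0.6,0,0,0,93,0,0,-0.6,0,0,0,93,0,0,-0.6,0,0,0,93,0,-0.6,-0.6,0,0,0.9,93,0,0,0,0,0,0]'
python3 plan.py .422 -.2505 .15 -5 10
```

```text
time_s: 17.15
position: [0.6405, -0.2386, 0.0132]
eef_rot: [3.141, -0.001, 0.964]
contact_force: [-1.1, 2.0, 7.0]
grip_width: 0.709
grasp_force: 8.0
time_s: 18.15
position: [0.6103, -0.2176, 0.1715]
eef_rot: [3.139, -0.002, 0.884]
contact_force: [0.3, 0.9, -0.1]
grip_width: 1.001
grasp_force: 0.0
pose [ 0.6103 -0.2176  0.1715] [ 1.7985e+02 -1.3000e-01  5.0670e+01] t 18.15 total shift [-144.9 -124.8   20.8] mm
per row [-0.319 -0.09   0.035] [ 0.002 -0.004  1.113]
```

```bash
python3 plan.py .4215 -.2503 .09 -3 12
python3 - <<'E'
from h import *
print(env.get_obs()["joints"].round(2))
E
```

```text
pose [ 0.6103 -0.2176  0.1715] [ 1.7985e+02 -1.3000e-01  5.0670e+01] t 18.15 total shift [-145.2 -125.5   80.8] mm
per row [-0.265 -0.077  0.113] [ 0.001 -0.003  0.895]
[-0.12  0.62  0.59  1.86 -0.47  0.8   0.03]
```

```bash
python3 -m creep '[93,-0.265,-0.077,0.113,0,0,0.895,93,-0.265,-0.077,0.113,0,0,0.895,93,-0.265,-0.077,0.113,0,0,0.895,93,-0.265,-0.077,0.113,0,0,0.895,93,-0.265,-0.077,0.113,0,0,0.895,93,-0.265,-0.077,0.113,0,0,0.895,93,-0.265,-0.077,0.113,0,0,0.895,93,-0.265,-0.077,0.113,0,0,0.895,93,-0.265,-0.077,0.113,0,0,0.895]' >/dev/null
python3 -m creep '[93,-0.265,-0.077,0.113,0,0,0.895,93,-0.265,-0.077,0.113,0,0,0.895,93,-0.265,-0.077,0.113,0,0,0.895,93,0,0,0,0,0,0,93,0,0,0,0,0,0]'
python3 - <<'E'
from h import *
S=cam(env.snapshot("scene"));T=cam(env.snapshot("top"))
f=lambda c,x,y,w,h,k:cv2.resize(c["img"][y:y+h,x:x+w],None,fx=k,fy=k,interpolation=cv2.INTER_CUBIC)
cv2.imwrite("pics/m4.png",np.hstack([f(S,205,180,50,75,8),f(S,290,180,50,75,8)]))
x,r=fit([S],square,[.639,-.2395,.03,np.radians(-124.6)],[0,1,3],(1.5,1.2,1,1)); print(x.round(4),np.degrees(x[3]).round(1),r.round(2))
for nm,c in(("S",S),("T",T)):
  for n,z,d in(("shoulder",.05,.084),("rim",.08,.048),("foot",.005,.094)):
    x,r=fit([c],lambda *a:circle(*a,d),[.4925,-.046,z,0],[0,1],(1.5,1.2,1,1)); print(nm,n,x.round(4),r.round(2))
E
python3 plan.py .4215 -.2503 .008 -3 1
```

```text
time_s: 19.9
position: [0.4225, -0.2512, 0.0871]
eef_rot: [3.141, -0.001, -0.051]
contact_force: [0.0, -0.0, -0.3]
grip_width: 1.0
grasp_force: 0.0
[ 0.6391 -0.2382  0.03   -2.1565] -123.6 0.11
S shoulder [ 0.4911 -0.0455  0.05    0.    ] 0.25
S rim [ 0.4929 -0.046   0.08    0.    ] 0.15
S foot [ 0.4919 -0.0468  0.005   0.    ] 0.14
T shoulder [ 0.5007 -0.0474  0.05    0.    ] 0.46
T rim [ 0.4894 -0.0519  0.08    0.    ] 0.32
T foot [ 0.5016 -0.0428  0.005   0.    ] 0.23
pose [ 0.4227 -0.2512  0.0871] [ 1.7997e+02 -5.0000e-02 -2.9300e+00] t 20.0 total shift [-1.3 -0.9 79.1] mm
per row [-0.022 -0.015  1.318] [ 0.006 -0.01   0.013]
```

View pics/m4.png

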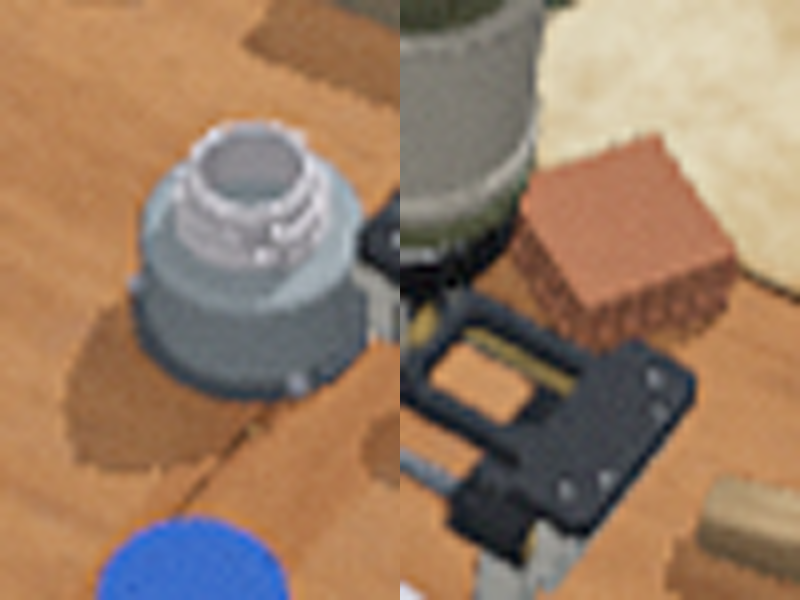

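```bash
python3 -m creep '[93,-0.02,-0.005,0.5,0,0,0,93,0,0,0.5,0,0,0,93,0,0,0.28,0,0,0,80,0,0,0,0,0,0,74,0,0,0,0,0,0,68,0,0,0,0,0,0,60,0,0,0,0,0,0,60,0,0,0,0,0,0,60,0,0,0,0,0,0]' 6
python3 -m creep '[74,0,0,0,0,0,0,93,0,0,0,0,0,0,93,0,0,-0.6,0,0,0,93,0,0,0,0,0,-1,93,0,0,0,0,0,-1,93,0,0,0,0,0,-1,93,0,0,0,0,0,-1,93,0,0,0,0,0,-1,93,0,0,0,0,0,-1,93,0,0,0,0,0,-1]' >/dev/null
python3 -m creep '[93,0,0,0,0,0,-1,93,0,0,0,0,0,-1,93,0,0,0,0,0,-1,93,0,0,0,0,0,-1,93,0,0,0,0,0,-1,93,0,0,0,0,0,-1,93,0,0,0,0,0,-1,93,0,0,0,0,0,-1,93,0,0,0,0,0,-1,93,0,0,0,0,0,-1]' >/dev/null
python3 -m creep '[93,0,0,0,0,0,-1,93,0,0,0,0,0,0,93,0,0,0,0,0,0]'
python3 plan.py .4215 -.2511 .008 87 1
python3 - <<'E'
from h import *
S=cam(env.snapshot("scene"))
x,r=fit([S],lambda *a:circle(*a,.065),[.421,-.25,.03,0],[0,1],(1.5,1.2,1,1)); print(x.round(4),r.round(2))
# rim, hand-read inner mouth ellipse centre
print(onz(S,(236.4,201.0),.08))
E
```

```text
time_s: 21.12
position: [0.4212, -0.2506, 0.0107]
eef_rot: [3.141, -0.001, -0.052]
contact_force: [0.5, 1.6, 6.8]
grip_width: 0.704
grasp_force: 6.0
time_s: 24.0
position: [0.4206, -0.2506, 0.0461]
eef_rot: [-3.141, -0.0, 1.516]
contact_force: [0.1, 0.1, -0.0]
grip_width: 0.997
grasp_force: 0.0
pose [ 0.4206 -0.2506  0.0461] [-179.99   -0.     86.89] t 24.0 total shift [-0.5  0.9 38.1] mm
per row [-0.008  0.016  0.634] [-0.002 -0.    -0.023]
[ 0.4195 -0.2502  0.03    0.    ] 0.12
[ 0.49253137 -0.04815023  0.08      ]
```

```bash
python3 -m creep '[93,0,0,0.4,0,0,0,93,0,0,0.25,0,0,0,80,0,0,0,0,0,0,74,0,0,0,0,0,0,68,0,0,0,0,0,0,60,0,0,0,0,0,0,60,0,0,0,0,0,0,60,0,0,0,0,0,0,60,0,0,0,0,0,0]' 25
python3 -m creep '[60,0,0,-0.3,0,0,0,60,0,0,-0.6,0,0,0,60,0,0,-0.6,0,0,0,60,0,0,-0.6,0,0,0,60,0,0,-0.3,0,0,0,60,0,0,0,0,0,0]'
python3 plan.py .4928 -.0475 .13 -8 20
```

```text
time_s: 25.18
position: [0.4209, -0.2507, 0.0075]
eef_rot: [3.141, 0.0, 1.518]
contact_force: [-0.8, 0.2, 7.0]
grip_width: 0.706
grasp_force: 25.0
time_s: 25.92
position: [0.4213, -0.2506, 0.1522]
eef_rot: [3.139, 0.001, 1.519]
contact_force: [-0.6, 0.5, -1.8]
grip_width: 0.707
grasp_force: 25.0
pose [ 0.4213 -0.2506  0.1522] [1.7985e+02 4.0000e-02 8.7020e+01] t 25.93 total shift [206.6  60.8  22.2] mm
per row [ 0.177 -0.097  0.018] [ 0.001 -0.001  0.95 ]
```

```bash
python3 -m creep '[60,0.177,-0.097,0.01,0,0,0.95,60,0.177,-0.097,0.01,0,0,0.95,60,0.177,-0.097,0.01,0,0,0.95,60,0.177,-0.097,0.01,0,0,0.95,60,0.177,-0.097,0.01,0,0,0.95,60,0.177,-0.097,0.01,0,0,0.95,60,0.177,-0.097,0.01,0,0,0.95,60,0.177,-0.097,0.01,0,0,0.95,60,0.177,-0.097,0.01,0,0,0.95,60,0.177,-0.097,0.01,0,0,0.95]' >/dev/null
python3 -m creep '[60,0.177,-0.097,0.01,0,0,0.95,60,0.177,-0.097,0.01,0,0,0.95,60,0.177,-0.097,0.01,0,0,0.95,60,0.177,-0.097,0.01,0,0,0.95,60,0.177,-0.097,0.01,0,0,0.95,60,0.177,-0.097,0.01,0,0,0.95,60,0.177,-0.097,0.01,0,0,0.95,60,0.177,-0.097,0.01,0,0,0.95,60,0.177,-0.097,0.01,0,0,0.95,60,0.177,-0.097,0.01,0,0,0.95]' >/dev/null
python3 -m creep '[60,0,0,0,0,0,0,60,0,0,0,0,0,0]'
python3 plan.py .493 -.0473 .090 -8 1; python3 -c "
from h import *
print(env.get_obs()['joints'].round(2))"
```

```text
time_s: 28.68
position: [0.4914, -0.0476, 0.1385]
eef_rot: [3.141, 0.001, -0.138]
contact_force: [0.1, -0.1, -2.0]
grip_width: 0.705
grasp_force: 25.0
pose [ 0.4914 -0.0476  0.1385] [ 1.7995e+02  8.0000e-02 -7.9200e+00] t 28.68 total shift [ 1.7 -0.6 48.5] mm
per row [ 0.028 -0.01   0.808] [0.01  0.015 0.017]
[-0.56  0.58  0.81  2.23 -0.74  0.63 -0.92]
```

```bash
python3 -m creep '[60,0.028,-0.01,0.3,0,0,0,60,0,0,0.3,0,0,0,60,0,0,0.2,0,0,0,60,0,0,0,0,0,0]'
python3 -m creep '[60,0,0,0.07,0,0,0,60,0,0,0.07,0,0,0,60,0,0,0,0,0,0]'
python3 -m creep '[60,0,0,0.05,0,0,0,60,0,0,0,0,0,0]'
```

```text
time_s: 29.18
position: [0.4933, -0.0473, 0.0906]
eef_rot: [3.141, 0.001, -0.14]
contact_force: [0.6, -0.4, 0.6]
grip_width: 0.701
grasp_force: 25.0
time_s: 29.55
position: [0.494, -0.0469, 0.0826]
eef_rot: [-3.142, 0.0, -0.139]
contact_force: [0.8, 0.6, -1.3]
grip_width: 0.703
grasp_force: 25.0
time_s: 29.8
position: [0.494, -0.0469, 0.0796]
eef_rot: [-3.142, 0.0, -0.139]
contact_force: [0.7, -0.4, -1.5]
grip_width: 0.704
grasp_force: 25.0
```

```bash
python3 -m creep '[60,0,0,0.03,0,0,0,60,0,0,0,0,0,0]'|grep -E "pos|cont"
python3 -m creep '[60,0,0,0.03,0,0,0,60,0,0,0,0,0,0]'|grep -E "pos|cont"
python3 -m creep '[60,0,0,0.02,0,0,0,60,0,0,0,0,0,0]'|grep -E "pos|cont|time"
```

```text
position: [0.494, -0.047, 0.0778]
contact_force: [-0.4, -0.1, -1.1]
position: [0.4941, -0.047, 0.0761]
contact_force: [0.2, 1.1, -1.0]
time_s: 30.55
position: [0.4942, -0.047, 0.0754]
contact_force: [-1.5, -0.4, 9.9]
```

```bash
for i in 1; do python3 -m creep '[60,0,0,0,0,0,-0.8,60,0,0,0,0,0,-0.8,60,0,0,0,0,0,-0.8,60,0,0,0,0,0,-0.8,60,0,0,0,0,0,-0.8]'|grep -E "pos|cont|rot"
python3 -c "
from h import *
o=env.get_obs();print(o['torque'].round(2))"; done
python3 -m creep '[60,0,0,0,0,0,-0.8,60,0,0,0,0,0,-0.8,60,0,0,0,0,0,-0.8,60,0,0,0,0,0,-0.8,60,0,0,0,0,0,-0.8]'|grep -E "pos|cont|rot"
python3 -c "
from h import *
o=env.get_obs();print(o['torque'].round(2),o['time_s'])"
```

```text
position: [0.494, -0.047, 0.0749]
eef_rot: [3.142, -0.0, 0.212]
contact_force: [0.3, 0.1, -0.7]
[0.02 0.14 0.03]
position: [0.4938, -0.0469, 0.0748]
eef_rot: [-3.141, -0.0, 0.558]
contact_force: [0.2, 1.8, -2.5]
[ 0.22  0.22 -1.02] 31.8
```

```bash
T='from h import *
o=env.get_obs();print(o["torque"].round(2),o["time_s"])'
python3 -m creep '[60,0,0,0.03,0,0,0.5,60,0,0,0.03,0,0,0,60,0,0,0,0,0,0]'|grep -E "pos|cont|rot"; python3 -c "$T"
python3 -m creep '[60,0,0,0.03,0,0,0,60,0,0,0.03,0,0,0,60,0,0,0,0,0,0]'|grep -E "pos|cont|rot"; python3 -c "$T"
```

```text
position: [0.4937, -0.047, 0.071]
eef_rot: [-3.142, 0.001, 0.515]
contact_force: [-0.5, -0.1, -2.3]
[-0.03  0.34 -0.06] 32.175
position: [0.4938, -0.047, 0.0675]
eef_rot: [-3.141, 0.0, 0.515]
contact_force: [-1.2, 0.3, -2.1]
[-0.07  0.43 -0.06] 32.55
```

```bash
T='from h import *
o=env.get_obs();print(o["torque"].round(2),o["time_s"],o["joints"].round(2)[6])'
python3 -m creep '[60,0,0,0.02,0,0,0,60,0,0,0,0,0,0]'|grep -E "pos|cont|rot"; python3 -c "$T"
python3 -m creep '[60,0,0,0,0,0,0.6,60,0,0,0.002,0,0,0.6,60,0,0,0.003,0,0,0.6,60,0,0,0.003,0,0,0.6,60,0,0,0.002,0,0,0.6]'|grep -E "pos|cont|rot"; python3 -c "$T"
```

```text
position: [0.4939, -0.0469, 0.0664]
eef_rot: [-3.141, 0.0, 0.515]
contact_force: [-1.5, 0.2, -3.3]
[ 0.01  0.56 -0.09] 32.8 -0.34
position: [0.4942, -0.047, 0.066]
eef_rot: [3.141, -0.0, 0.25]
contact_force: [0.5, -1.0, 0.6]
[-0.09  0.12 -0.01] 33.425 -0.51
```

```bash
T='from h import *
o=env.get_obs();print(o["torque"].round(2),o["time_s"],o["joints"].round(2))'
python3 -m creep '[60,0,0,0.004,0,0,0.8,60,0,0,0.004,0,0,0.8,60,0,0,0.004,0,0,0.8,60,0,0,0.004,0,0,0.8,60,0,0,0.004,0,0,0.8]'|grep -E "pos|cont|rot"; python3 -c "$T"
python3 -m creep '[60,0,0,0.004,0,0,0.8,60,0,0,0.004,0,0,0.8,60,0,0,0.004,0,0,0.8,60,0,0,0.004,0,0,0.8,60,0,0,0.004,0,0,0.8]'|grep -E "pos|cont|rot"; python3 -c "$T"
```

```text
position: [0.4941, -0.0469, 0.0647]
eef_rot: [-3.142, -0.0, -0.1]
contact_force: [0.8, -1.6, -0.3]
[0.01 0.12 0.04] 34.05 [-0.42  0.67  0.6   2.27 -0.91  0.46 -0.74]
position: [0.4941, -0.0469, 0.0635]
eef_rot: [-3.142, -0.0, -0.449]
contact_force: [-0.2, -0.8, -1.2]
[0.01 0.13 0.02] 34.675 [-0.46  0.69  0.67  2.27 -0.98  0.5  -1.01]
```

```bash
T='from h import *
o=env.get_obs();print(o["torque"].round(2),o["time_s"],o["joints"].round(2))'
python3 -m creep '[60,0,0,0.004,0,0,0.8,60,0,0,0.004,0,0,0.8,60,0,0,0.004,0,0,0.8,60,0,0,0.004,0,0,0.8,60,0,0,0.004,0,0,0.8]'|grep -E "pos|cont|rot"; python3 -c "$T"
python3 -m creep '[60,0,0,0.004,0,0,0.8,60,0,0,0.004,0,0,0.8,60,0,0,0.004,0,0,0.8,60,0,0,0.004,0,0,0.8]'|grep -E "pos|cont|rot"; python3 -c "$T"
```

```text
position: [0.494, -0.0468, 0.0622]
eef_rot: [-3.142, -0.0, -0.798]
contact_force: [-0.7, -0.6, -1.5]
[ 0.03  0.15 -0.02] 35.3 [-0.47  0.71  0.7   2.27 -1.01  0.51 -1.32]
position: [0.4941, -0.0469, 0.0614]
eef_rot: [-3.141, -0.0, -1.077]
contact_force: [-0.0, 0.7, 3.3]
[0.03 0.2  0.03] 35.8 [-0.48  0.71  0.7   2.27 -1.02  0.52 -1.59]
```

```bash
T='from h import *
o=env.get_obs();print(o["torque"].round(2),o["time_s"],o["joints"].round(2))'
python3 -m creep '[60,0,0,0,0,0,0.8,60,0,0,0,0,0,0.8]'|grep -E "pos|cont|rot"; python3 -c "$T"
python3 -m creep '[60,0,0,0,0,0,0.6,60,0,0,0,0,0,0.4]'|grep -E "pos|cont|rot"; python3 -c "$T"
```

```text
position: [0.4942, -0.0469, 0.0614]
eef_rot: [-3.141, -0.0, -1.217]
contact_force: [0.1, 0.0, 1.8]
[0.05 0.14 0.07] 36.05 [-0.48  0.71  0.71  2.27 -1.03  0.52 -1.73]
position: [0.4938, -0.0471, 0.0614]
eef_rot: [3.141, -0.0, -1.303]
contact_force: [-1.3, -1.0, 2.9]
[-0.15  0.52  0.12] 36.3 [-0.48  0.71  0.71  2.27 -1.03  0.52 -1.81]
```

```bash
T='from h import *
o=env.get_obs();print(o["torque"].round(2),o["time_s"],o["joints"].round(2))'
python3 -m creep '[60,0,0,0,0,0,0.6,60,0,0,0,0,0,0.4]'|grep -E "pos|cont|rot"; python3 -c "$T"
python3 -m creep '[60,0,0,0,0,0,0.6,60,0,0,0,0,0,0]'|grep -E "pos|cont|rot"; python3 -c "$T"
```

```text
position: [0.4937, -0.0471, 0.0614]
eef_rot: [3.141, -0.0, -1.388]
contact_force: [-1.7, -1.2, 4.5]
[-0.13  0.6   1.1 ] 36.55 [-0.48  0.71  0.71  2.27 -1.03  0.52 -1.9 ]
position: [0.4937, -0.0471, 0.0614]
eef_rot: [3.141, -0.0, -1.44]
contact_force: [-2.3, -1.8, 4.1]
[-0.29  0.67  0.69] 36.8 [-0.48  0.71  0.71  2.27 -1.03  0.52 -1.95]
```

```bash
python3 -m creep '[75,0,0,0,0,0,0,93,0,0,0,0,0,0,93,0,0,0,0,0,0,93,0,0,-0.3,0,0,0,93,0,0,-0.7,0,0,0,93,0,0,-0.8,0,0,0,93,0,0,-0.8,0,0,-0.8,93,0,0.8,-0.4,0,0,-0.8,93,0,0.8,0,0,0,-0.8,93,0,0.8,0,0,0,-0.8]'
python3 -m creep '[93,0,0.5,0,0,0,-0.8,93,0,0,0,0,0,0,93,0,0,0,0,0,0]'|grep pos
python3 - <<'E'
from h import *
S=cam(env.snapshot("scene"));T=cam(env.snapshot("top"))
cv2.imwrite("pics/end.png",cv2.resize(S["img"][130:300,120:360],None,fx=3.3,fy=3.3,interpolation=cv2.INTER_CUBIC))
for nm,cs,fr in(("S",[S],[0,1]),("Sz",[S],[0,1,2]),("both",[S,T],[0,1,2])):
    x,r=fit(cs,lambda *a:circle(*a,.065),[.4925,-.0465,.084,0],fr,(1.5,1.2,1,1)); print(nm,x.round(4),r.round(2))
x,r=fit([S],square,[.639,-.2395,.03,np.radians(-124.6)],[0,1,3],(1.5,1.2,1,1)); print(x.round(4),np.degrees(x[3]).round(1),r.round(2))
E
```

```text
time_s: 38.05
position: [0.3541, -0.0855, 0.2412]
eef_rot: [-3.141, 0.0, -1.158]
contact_force: [-0.6, -0.5, 0.5]
grip_width: 1.001
grasp_force: 0.0
position: [0.3289, -0.0971, 0.2416]
S [ 0.4933 -0.0456  0.084   0.    ] 0.11
Sz [ 0.4842 -0.0521  0.0968  0.    ] 0.12
both [ 0.4958 -0.0447  0.081   0.    ] 0.13
[ 0.6391 -0.2382  0.03   -2.1591] -123.7 0.1
```

View pics/end.png

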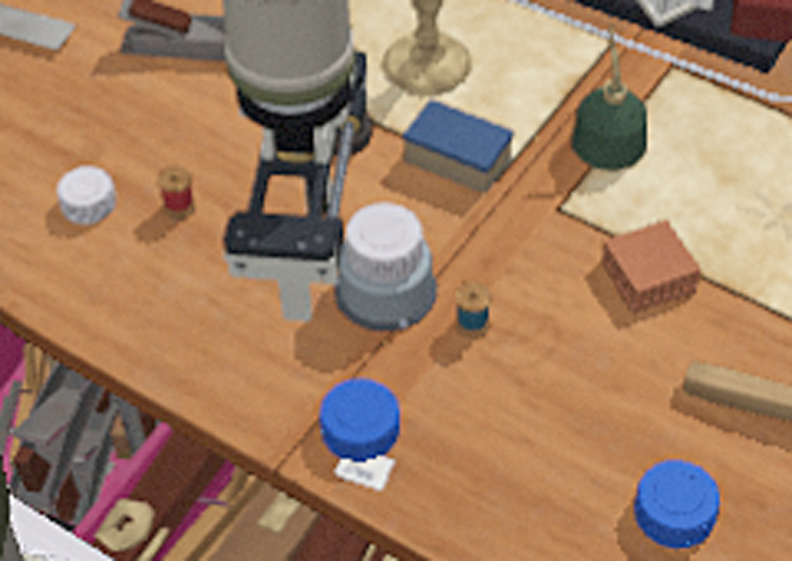

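The final view shows the lid seated on the canister at (387,240), the pile of three square at (650,260), and the small lid and other bystanders in place. The lid met its stop at 1.1 N m with its origin at about 54 mm, so I'm handing it in.

```bash
python3 -c "
from station import env
print(env.finish_job())"
```

```text
the job is handed in; nothing more can be done
None
```

The job is handed in at about 38 s: the loose tile is on the pile, squared by gentle squeezes that may have shifted the whole pile by a millimetre or so, and the larger lid is screwed clockwise to its stop, fully home; no verdict came back.

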